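Hang the grow lamp over the seed tray and start its timer

ROBOT

A 7-joint arm with a two-finger parallel gripper is mounted at the origin on the work surface. World frame = base frame: x ahead of the robot, y to its left, z up, the work surface at z = 0. Lengths are in mm, angles in rad, forces in N, time in s.
With the tool pointing down it reaches from about 350 to 775 mm from the base axis. Payload 3.1 kg.
Tool frame: the origin (TCP) lies at the very end of the fingers, on their centre line; the grasp point (between the pads) lies 19 mm behind it; z points along the fingers, y is the line along which they close (so a half turn about z gives the same grasp; the last joint's range is limited). The gripper opens to 85 mm and grips with 20 to 120 N. Pads are 22 mm wide; open, the fingers measure 114 mm over their backs; the gripper's body (76 mm by 85 mm) begins 54 mm behind the grasp point. The pads swing forward as they close: fully open they stand 13 mm farther back than shut.
Start: joints at [1.25, 0.311, 0.014, 1.512, -0.004, 1.319, -0.027], TCP at [151.394, -528.77, 201.404] pointing down, gripper open.
Joint ranges: [-2.7, 2.7], [-0.3, 1.91], [-1.27, 1.3], [0.12, 2.57], [-1.44, 4.58], [0.2, 2.03], [-3.05, 3.05]. Speed limits (rad/s): [2.79, 2.79, 3.14, 3.14, 3.14, 3.14, 3.14].

INTERFACE

Orientations are given as a rotation vector (axis times angle).
In Python, from rig import bot, cams, spot_in gives the robot as it stands. The module is installed in compiled form; this text tells all that it offers.
- The arm moves only by the tool carry_out, never from a script. Its argument "rows" is a list of rows, each an object with "grip": the closure, from 0 (fully open) to 1 (shut); "translation": the shift along the world's x, y, z in mm, a list of three; "twist": the turn about the world's z in rad. A call has 1 to 12 rows; each row is the pose to reach, as a shift and turn from the pose commanded when the call began; what a row does not reach only later rows make up. A row lasts 1/10 s, in which the tool goes at most 50 mm and 8.59 degrees, less where a joint would pass 70% of its speed; a pose out of reach is approached as far as the arm can. A call with a gripper value outside its range is refused whole. The fingers move at their own pace and stop on an object; "newtons" is the grip in N (left out, the last holds). Time passes only in rows, so rows that repeat a pose let the fingers close. It gives the time, the measured TCP pose, the force, the opening and the grip force at its end, in the units of the state.
- bot.observe(): the state, without advancing time (a new reading comes with each control period).
- cams.camera(name): name is "scene" or "side" or "wrist"; returns a dict with "pixels" (480x640x3 uint8, blue, green, red), "fx", "fy", "cx", "cy" (pixels), "xyz" and "rotation" of the camera in the world. Camera axes: x right, y down, z forward; pixel columns grow to the right and rows downward; lengths in mm; the calibration is good to about 2 mm. The wrist camera is an equidistant fisheye: a pixel r from the principal point sees the ray r / f radians off the axis. A picture is of the moment at which its call begins. There is no depth.
- bot.hand_in(): hands the job in; it is judged then, once.
Trained networks look in a picture, given as the dict that the camera call returned (one of the last four; its "shot" number tells which), for a name from the list of things; names that differ only in an ending like _2 or _b are one class to them, and where a whole thing is asked for, a point or a joint stands for the part that bears it (a point fixed in the world has none). Each returns a list of dicts, best first, with "confidence" (0 to 1); they miss things now and then, are a little off and sometimes report something else, mostly with a low value. They report only what shows in the picture. A call takes as long as a camera call. They do not tell look-alikes from the thing itself.
- spot_in(query, picture): "box" ([left, top, right, bottom] in pixels, round what is visible of it).
The state is a dict: "t": time; "joint_positions": joint angles; "dq": joint speeds; "tau": joint torques, N m; "eef_pos": TCP position; "ee_rot": TCP orientation; "force": force on the tool from outside, world axes, zero at the start; "wrist_torque": the same for the moment, N m; "finger_gap": finger opening in mm; "gripper_force": force on a finger pad.
Only numpy, scipy, OpenCV 4.12 (cv2) and the standard library are available. Lean on these libraries where they do the work, as an engineer would, in place of code of your own. Each camera call takes 0.05 s, during which the arm holds its last target. There are 200 camera calls.

TASK

Take the cordless grow lamp out of its charging dock and hang it by its eye on the peg above the seed tray, with its glowing face towards the tray. Then press the green start button on the white timer box fully down, hold it there for a moment and let it come back up. Leave the red pump button alone and the pot, bottle and plate where they are.

Things in the scene. Friction and masses are not known exactly. Their poses are not given: they have to be found in the camera images.
- station: Fixed growing station, white base 240 mm (x) by 160 mm (y), origin under its centre on the table. A dark post (20 mm thick, top 211 mm above the table) stands at x = -95 mm; from its top a level steel peg runs along +x. A black seed tray (top 52 mm above the table, sprouts to 67 mm) lies from x = -10 to +115 mm. Highest point: the red ball on the peg, 214 mm.
- peg_mid (a point): Point on the axis of the peg, 205 mm above the table, half-way along its usable length; axes as the station's (x along the peg, away from the post, towards the tray; z up). The peg is a level steel bar 12 mm in diameter, from the post's face (35 mm back, at x = -35 mm) to a red ball of 18 mm diameter centred 35 mm ahead (x = +35 mm), its free end.
- dock: Fixed grey charging dock 64 mm (its x) by 150 mm (y), 32 mm high, origin at the centre of its underside. The lamp stands upright in its slot (19 x 116 mm, floor 10 mm above the table, 22 mm deep); nothing locks it, lift it straight up.
- lamp_grip (a point): Grasp point of the loose grow lamp (0.2 to 0.42 kg): in the middle of its orange top bar (78 mm wide, 42 mm high, gripped across its 14 mm thickness), 12 mm below the lamp's top, 160 mm above its underside, 30 mm above the eye's apex. Axes: x out of the glowing face, y along the width, z up. Fingers lower than this may strike the peg.
- lamp_eye (a point): Centre of the lamp's eye, a through opening (along x) 50 mm wide, house-shaped: floor 18 mm below this point, eaves 1 mm and roof apex 22 mm above it; 52 mm below lamp_grip, axes as there. The lamp is an upright plate 14 mm thick, 172 mm tall: black panel 110 x 90 mm below with violet-white LED face on +x, then the eye, then the orange bar. Hung, this point lies about 14 mm below the peg's axis.
- lamp_beam (a point): Imaginary point 100 mm straight out in front of the lamp's glowing side (lamp +x) from the eye's centre.
- start_button_top (a point): Centre of the top of the green start button, 40 mm in diameter, facing up, about 74 mm above the table when up, in a black collar on the fixed white timer box (90 x 90 x 50 mm high, small yellow sun on it).
- start_button (a joint): Travel of the green start button in m: 0 up, 0.008 fully down; sprung, about 1.4 N starts it and 4.5 N holds it fully down.
- pump_button_top (a point): Centre of the top of the red pump button, the same in size and height as the green one, on the fixed blue pump box (90 x 90 x 50 mm high). Not to be pressed.
- pump_button (a joint): Travel of the red pump button in m: 0 up, 0.008 fully down.
- pot: Loose empty terracotta pot, 92 mm in diameter at the rim, 85 mm high, origin at the centre of its underside. A bystander.
- bottle: Loose clear bottle with a brown cap, 70 mm in diameter, 200 mm tall, origin at the centre of its underside. A bystander.
- plate: Loose white plate, 170 mm in diameter, 20 mm high, origin at the centre of its underside. A bystander.
Things that resemble listed ones, but are neither listed nor needed, are in the scene too. There is more than one size of the part that bears lamp_grip; the job needs the smaller. What is shaped like the part that bears start_button_top but turquoise is not meant.

How it is judged:
By the outcome, as a careful person would: the job done as asked, in the order asked, and still so for the second after the job is handed in, with the robot touching nothing.
It also fails if it takes over 58 s, if anything falls off the work surface, if the arm or the gripper's body presses on something with over 40 N, if the wrist force passes 120 N, or if a joint passes its speed limit or range.

## Working session

There is one attempt and no reset: what is moved stays moved. The work goes in short steps, Python scripts to look and compute and a tool call to move; the robot and the scene stay as the last step left them, time stands still between calls to the robot, and variables do not carry over. Pictures are saved under pics/ and viewed, at most 10 in all, crops included, and the job is handed in when it is done.

Besides the shell and the picture viewer there is one more tool, called after "Request:" in YAML: its name, and indented under it one key for each argument. carry_out: Moves the arm, as the interface text tells. Its arguments: {"type":"object","properties":{"rows":{"type":"array","items":{"type":"object","properties":{"grip":{"type":"number"},"translation":{"type":"array","items":{"type":"number"}},"twist":{"type":"number"}}}},"newtons":{"type":"number"}},"required":["rows"]}

```bash
mkdir -p pics
cat > h.py <<'E'
import numpy as np, cv2
from rig import bot, cams, spot_in
from scipy.spatial.transform import Rotation as R
def rot(c):
    r=np.array(c["rotation"],float)
    return r if r.shape==(3,3) else R.from_rotvec(r).as_matrix()
def ray(c,u,v):
    x=(u-c["cx"])/c["fx"]; y=(v-c["cy"])/c["fy"]
    return rot(c)@np.array([x,y,1.])
def onz(c,u,v,z):
    d=ray(c,u,v); o=np.array(c["xyz"]); return o+d*(z-o[2])/d[2]
def proj(c,p):
    q=rot(c).T@(np.array(p,float)-np.array(c["xyz"])); return np.array([c["cx"]+c["fx"]*q[0]/q[2],c["cy"]+c["fy"]*q[1]/q[2]])
def tri(c1,p1,c2,p2):
    A=[];b=[]
    for c,p in((c1,p1),(c2,p2)):
        d=ray(c,*p);d/=np.linalg.norm(d);M=np.eye(3)-np.outer(d,d);A.append(M);b.append(M@np.array(c["xyz"]))
    return np.linalg.lstsq(np.vstack(A),np.hstack(b),rcond=None)[0]
E
python3 - <<'E'
from h import *
cs={n:cams.camera(n) for n in("scene","side","wrist")}
for n,c in cs.items():
    cv2.imwrite(f"pics/{n}0.png",c["pixels"]); print(n,c["fx"],c["cx"],c["cy"],np.round(c["xyz"]),np.round(rot(c),3).tolist())
    for q in("station","dock","lamp_grip","start_button_top","pump_button_top","pot","bottle","plate"):
        print(q,[(np.round(d["box"]).astype(int).tolist(),round(d["confidence"],2)) for d in spot_in(q,c)])
s=bot.observe();print({k:np.round(v,3).tolist() for k,v in s.items()})
E
```

```text
scene 487.1951405376727 325.68132452272755 238.17104649930442 [1463.  211. 1246.] [[-0.204, 0.76, -0.617], [0.979, 0.154, -0.134], [-0.007, -0.632, -0.775]]
station [([378, 202, 445, 314], 0.66)]
dock [([295, 224, 339, 251], 0.55)]
lamp_grip [([300, 199, 333, 234], 0.91), ([221, 212, 254, 287], 0.91), ([376, 207, 444, 314], 0.35)]
start_button_top [([263, 316, 279, 330], 0.67), ([286, 266, 299, 281], 0.61), ([292, 226, 342, 251], 0.4)]
pump_button_top [([229, 211, 242, 221], 0.61)]
pot [([243, 158, 262, 191], 0.86)]
bottle [([177, 193, 200, 246], 0.71)]
plate [([451, 201, 499, 236], 0.82)]
side 481.1903869888386 319.2563360138412 239.48731837724299 [ 67. 941. 781.] [[-0.874, -0.274, 0.401], [-0.485, 0.449, -0.75], [0.025, -0.851, -0.525]]
station [([201, 270, 326, 390], 0.65)]
dock [([336, 259, 369, 297], 0.84)]
lamp_grip [([307, 162, 358, 240], 0.58), ([349, 218, 363, 284], 0.56)]
start_button_top [([246, 214, 258, 225], 0.6)]
pump_button_top [([384, 212, 396, 223], 0.69)]
pot [([446, 226, 477, 261], 0.56)]
bottle [([378, 161, 399, 217], 0.76), ([385, 215, 398, 224], 0.31)]
plate [([273, 414, 368, 480], 0.57)]
wrist 371.64829954431775 319.28250820211423 240.51466236645058 [ 218. -509.  373.] [[0.274, -0.924, -0.265], [-0.962, -0.264, -0.074], [-0.001, 0.275, -0.962]]
station []
dock []
lamp_grip []
start_button_top []
pump_button_top []
pot [([70, 0, 174, 83], 0.58)]
bottle []
plate []
{'t': 1.35, 'joint_positions': [1.25, 0.311, 0.014, 1.511, -0.004, 1.319, -0.027], 'dq': [-0.0, 0.0, 0.003, -0.0, 0.0, -0.001, -0.001], 'tau': [0.0, -37.981, 0.146, -23.086, 0.012, 0.002, -0.0], 'eef_pos': [151.401, -528.776, 201.417], 'ee_rot': [3.111, 0.437, -0.0], 'force': [-0.043, 0.648, 0.897], 'wrist_torque': [0.002, -0.029, 0.031], 'gripper_force': 0.0, 'finger_gap': 85.417}
```

View pics/scene0.png

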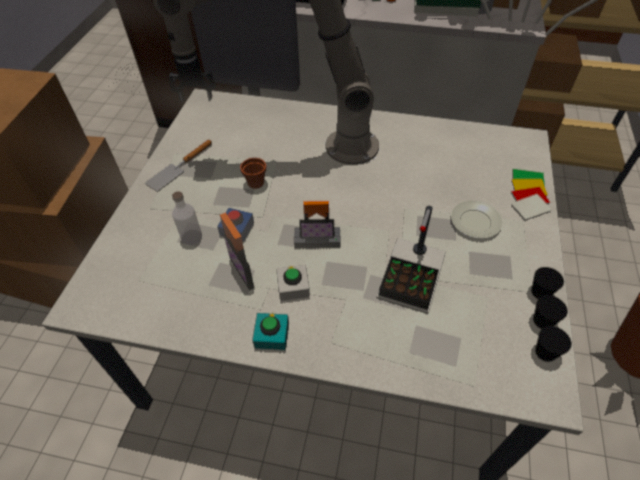

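View pics/side0.png

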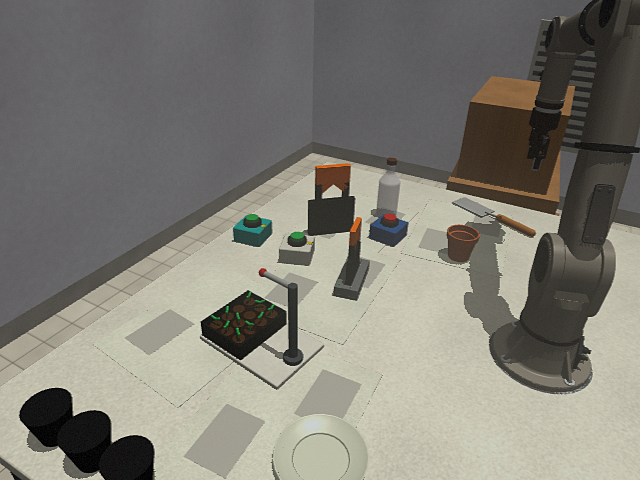

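The scene view shows the small docked lamp at about (317,225) and the larger look-alike at (237,250). The white timer is at (292,280), the blue pump box at (236,222) and the station at (412,265). The side view agrees: docked lamp (355,255), timer (297,245), peg from (292,287) to the ball at (263,272). I'll enlarge both for precise pixels.

Run:
```python
import cv2
def crop(n,x0,y0,x1,y1,k,o):
    im=cv2.imread(n)[y0:y1,x0:x1]; im=cv2.resize(im,None,fx=k,fy=k,interpolation=cv2.INTER_CUBIC)
    for x in range((x0//10+1)*10,x1,10): cv2.line(im,((x-x0)*k,0),((x-x0)*k,6 if x%50 else 16),(0,255,255),1)
    for y in range((y0//10+1)*10,y1,10): cv2.line(im,(0,(y-y0)*k),(6 if y%50 else 16,(y-y0)*k),(0,255,255),1)
    cv2.imwrite(o,im); print(im.shape)
crop("pics/scene0.png",280,190,450,315,4,"pics/s1.png")
crop("pics/side0.png",200,210,400,360,4,"pics/d1.png")
```

```text
(500, 680, 3)
(600, 800, 3)
```

View pics/s1.png

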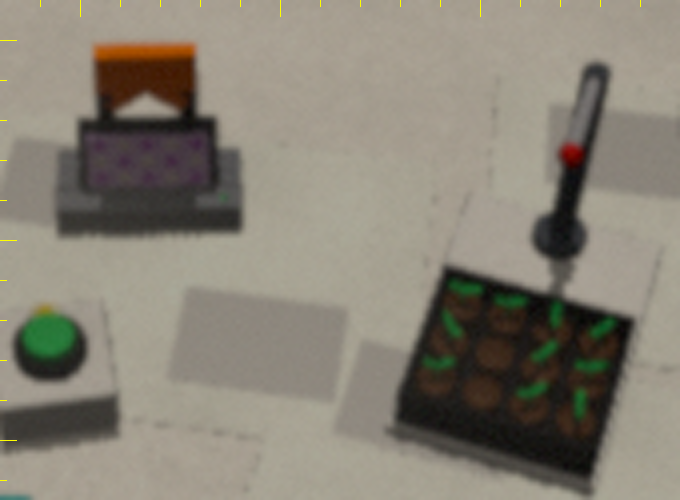

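View pics/d1.png

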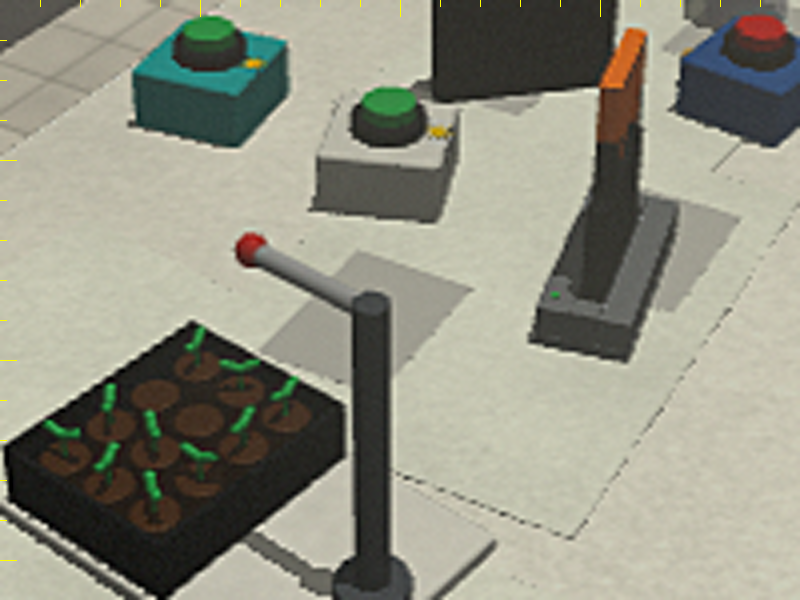

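The crops show the lamp's orange top strip (scene (316,203), side (356,224)), with the glowing face towards the scene camera. The ball is at scene (423,228.5) and side (262.7,272.5), and the green button on the white box at scene (291.7,273.7) and side (297.2,235.2).

Run:
```python
from h import *
a=cams.camera("scene");b=cams.camera("side")
S=lambda x,y:(280+x/4,190+y/4); D=lambda x,y:(200+x/4,210+y/4)
for n,p,q,z in[("lamptop",(145,51),(624,58),182),("lampL",(94,51),(636,30),182),("lampR",(196,51),(611,87),182),("ball",(572,154),(251,250),205),("posttop",(597,71),(370,300),211),("green",(47,333),(389,101),74)]:
    t=tri(a,S(*p),b,D(*q)); print(n,np.round(t,1),np.round(onz(a,*S(*p),z)[:2],1),np.round(onz(b,*D(*q),z)[:2],1))
print("pump",onz(a,235.5,216,74),onz(b,390,217,74))
```

```text
lamptop [483.3 -30.5 178.6] [487.3 -29.2] [480.9 -26.3]
lampL [491.9 -67.6 179.1] [494.9 -66.6] [489.8 -63.2]
lampR [475.    6.6 178.4] [479.8   8.3] [472.4  10.1]
ball [544.5 289.6 204.3] [545.9 290.1] [543.8 289.5]
posttop [466.6 300.4 209.6] [468.9 300.9] [465.4 300.8]
green [676.  -64.   69.2] [679.4 -62.7] [671.9 -57.6]
pump [ 497.03586662 -296.52523663   74.        ] [ 486.28616983 -296.81442555   74.        ]
```

Request:
carry_out:
  rows:
    - {"grip": 0,"translation": [0,0,60],"twist": 0}
    - {"grip": 0,"translation": [60,90,90],"twist": 0.15}
    - {"grip": 0,"translation": [100,130,90],"twist": 0.3}
    - {"grip": 0,"translation": [130,170,90],"twist": 0.45}
    - {"grip": 0,"translation": [160,210,90],"twist": 0.6}
    - {"grip": 0,"translation": [190,250,90],"twist": 0.75}
    - {"grip": 0,"translation": [220,290,90],"twist": 0.9}
    - {"grip": 0,"translation": [250,330,90],"twist": 1.05}
    - {"grip": 0,"translation": [280,370,90],"twist": 1.2}
    - {"grip": 0,"translation": [300,410,90],"twist": 1.35}
    - {"grip": 0,"translation": [320,455,80],"twist": 1.5}
    - {"grip": 0,"translation": [333,500,60],"twist": 1.52}

```text
t: 2.65
eef_pos: [462.6, -81.7, 276.3]
ee_rot: [1.949, 2.46, 0.003]
force: [1.6, -0.2, -0.1]
finger_gap: 85.4
gripper_force: 0.0
```

Request:
carry_out:
  rows:
    - {"grip": 0,"translation": [0,0,0],"twist": 0}
    - {"grip": 0,"translation": [0,0,0],"twist": 0}

```text
t: 2.85
eef_pos: [460.8, -82.1, 275.2]
ee_rot: [-1.95, -2.463, 0.001]
force: [-0.9, -0.5, -0.4]
finger_gap: 85.2
gripper_force: 0.0
```

Request:
carry_out:
  rows:
    - {"grip": 0,"translation": [12,30,-15],"twist": 0}
    - {"grip": 0,"translation": [23,53,-30],"twist": 0}
    - {"grip": 0,"translation": [23,53,-30],"twist": 0}
    - {"grip": 0,"translation": [23,53,-30],"twist": 0}

```text
t: 3.25
eef_pos: [483.4, -32.3, 245.3]
ee_rot: [1.957, 2.457, -0.002]
force: [0.6, -0.7, -0.1]
finger_gap: 85.5
gripper_force: 0.0
```

```bash
cat >> h.py <<'E'
def fproj(c,p):
    q=rot(c).T@(np.array(p,float)-np.array(c["xyz"])); r=np.hypot(q[0],q[1]); th=np.arctan2(r,q[2])
    return np.array([c["cx"]+c["fx"]*th*q[0]/r,c["cy"]+c["fy"]*th*q[1]/r])
def fonz(c,u,v,z):
    x=(u-c["cx"])/c["fx"];y=(v-c["cy"])/c["fy"];t=np.hypot(x,y)
    d=rot(c)@np.array([np.sin(t)*x/t,np.sin(t)*y/t,np.cos(t)]);o=np.array(c["xyz"]);return o+d*(z-o[2])/d[2]
E
python3 - <<'E'
from h import *
s=bot.observe();print(np.round(s["eef_pos"],1),np.round(s["ee_rot"],3))
c=cams.camera("wrist");im=c["pixels"].copy();cv2.imwrite("pics/w1raw.png",im)
yaw=.226
for dx in(-7,7):
  for dy in(-39,39):
    p=np.array([484+dx*np.cos(yaw)-dy*np.sin(yaw),-29+dx*np.sin(yaw)+dy*np.cos(yaw),182])
    u=fproj(c,p);print(np.round(u));cv2.circle(im,tuple(int(i) for i in u),2,(0,255,0),-1)
cv2.imwrite("pics/w1.png",im)
# orange
h=cv2.cvtColor(c["pixels"],cv2.COLOR_BGR2HSV);m=cv2.inRange(h,(4,150,120),(20,255,255))
n,l,st,ce=cv2.connectedComponentsWithStats(m)
for i in range(1,n):
    if st[i,4]>300: print(st[i],np.round(ce[i]))
E
```

```text
[483.4 -32.3 245.3] [ 1.957e+00  2.457e+00 -2.000e-03]
[311. 293.]
[310. 180.]
[331. 293.]
[332. 180.]
```

View pics/w1.png

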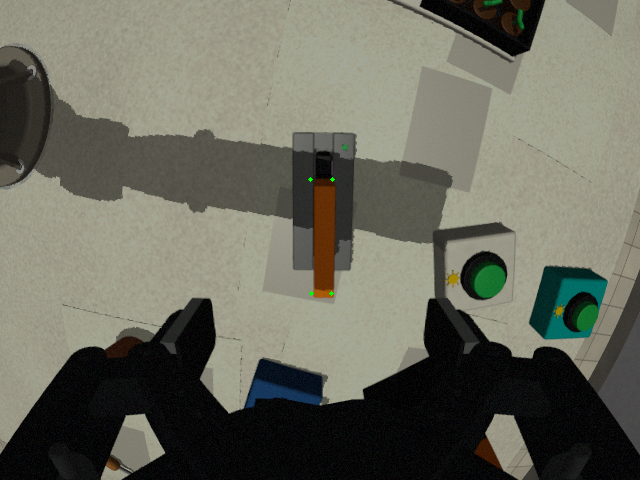

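The wrist view shows the lamp's top bar at columns 313–335 and rows 180–298. My projected corners match to about 2 px, so the lamp centre is near (485.5,-30.5). The green button on the white box is at (490,276).

Run:
```python
from h import *
s=bot.observe();print(np.round(s["eef_pos"],1))
c=cams.camera("wrist")
print(fonz(c,324,239,182),fonz(c,324,181,182),fonz(c,324,296,182),fonz(c,491,274,74))
```

```text
[483.7 -32.9 245.6]
[486.12084459 -29.32811656 182.        ] [477.5025717    8.07942733 182.        ] [495.42119415 -69.4646556  182.        ] [677.64320357 -56.91446954  74.        ]
```

Request:
carry_out:
  rows:
    - {"grip": 0,"translation": [1.5,-1,-40],"twist": 0}
    - {"grip": 0,"translation": [1.5,-1,-80],"twist": 0}
    - {"grip": 0,"translation": [1.5,-1,-93],"twist": 0}
    - {"grip": 0,"translation": [1.5,-1,-93],"twist": 0}
    - {"grip": 0,"translation": [1.5,-1,-93],"twist": 0}

```text
t: 3.85
eef_pos: [486.6, -32.0, 154.0]
ee_rot: [1.954, 2.457, 0.002]
force: [0.0, 0.3, 0.9]
finger_gap: 85.5
gripper_force: 0.0
```

Request:
carry_out:
  newtons: 60
  rows:
    - {"grip": 0.5,"translation": [0,1.5,-2],"twist": 0}
    - {"grip": 0.9,"translation": [0,1.5,-2],"twist": 0}
    - {"grip": 1,"translation": [0,1.5,-2],"twist": 0}
    - {"grip": 1,"translation": [0,1.5,-2],"twist": 0}
    - {"grip": 1,"translation": [0,1.5,-2],"twist": 0}
    - {"grip": 1,"translation": [0,1.5,-2],"twist": 0}
    - {"grip": 1,"translation": [0,1.5,-2],"twist": 0}

```text
t: 4.55
eef_pos: [485.8, -29.8, 150.9]
ee_rot: [1.954, 2.459, 0.001]
force: [-0.2, -0.3, 3.3]
finger_gap: 9.8
gripper_force: 58.7
```

Request:
carry_out:
  rows:
    - {"grip": 1,"translation": [0,0,10],"twist": 0}
    - {"grip": 1,"translation": [0,0,25],"twist": 0}
    - {"grip": 1,"translation": [0,0,45],"twist": 0}
    - {"grip": 1,"translation": [0,0,70],"twist": 0}
    - {"grip": 1,"translation": [0,0,110],"twist": 0}
    - {"grip": 1,"translation": [0,0,140],"twist": 0}
    - {"grip": 1,"translation": [0,0,140],"twist": 0}

```text
t: 5.25
eef_pos: [487.7, -29.4, 294.9]
ee_rot: [1.95, 2.454, 0.008]
force: [1.0, -0.8, -2.6]
finger_gap: 9.8
gripper_force: 58.9
```

Run:
```python
from h import *
s=bot.observe();print(np.round(s["eef_pos"],1),s["finger_gap"],s["force"],s["wrist_torque"])
a=cams.camera("scene")["pixels"][100:340,220:480];b=cams.camera("side")["pixels"][100:400,200:460]
w=cams.camera("wrist")["pixels"]
a=cv2.resize(a,(400,369));b=cv2.resize(b,(400,461));o=np.zeros((461,800,3),np.uint8);o[:369,:400]=a;o[:461,400:]=b
cv2.imwrite("pics/l.png",o)
```

```text
[487.7 -29.4 294.9] 9.777074895675561 [ 1.01984742 -0.7756635  -2.55715898] [ 0.02610159 -0.08743889 -0.01303586]
```

View pics/l.png

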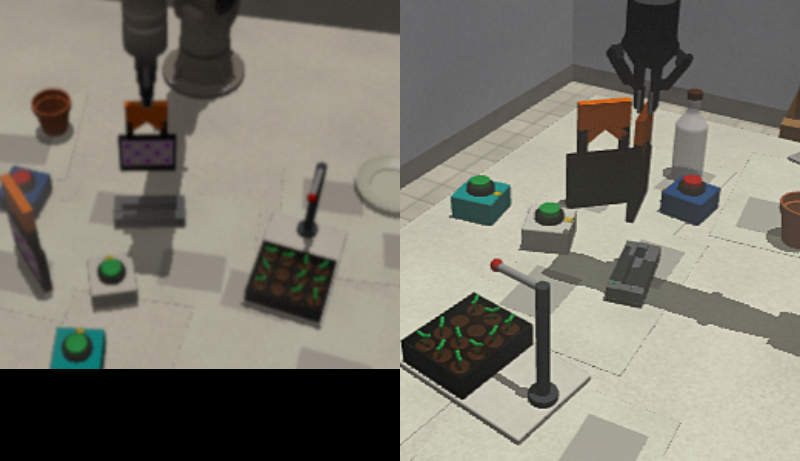

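The lamp is held upright and clear of the dock, with its face towards +x. The peg runs along yaw -0.138 with peg_mid at about (510.5,294.4). I'll go to a point in front of the ball and turn by -0.365.

Request:
carry_out:
  rows:
    - {"grip": 1,"translation": [30,15,0],"twist": 0}
    - {"grip": 1,"translation": [60,35,0],"twist": -0.04}
    - {"grip": 1,"translation": [85,65,0],"twist": -0.08}
    - {"grip": 1,"translation": [105,98,0],"twist": -0.12}
    - {"grip": 1,"translation": [112,133,0],"twist": -0.17}
    - {"grip": 1,"translation": [112,168,0],"twist": -0.22}
    - {"grip": 1,"translation": [112,203,0],"twist": -0.27}
    - {"grip": 1,"translation": [112,238,-10],"twist": -0.32}
    - {"grip": 1,"translation": [112,270,-25],"twist": -0.365}
    - {"grip": 1,"translation": [112,297,-40],"twist": -0.365}
    - {"grip": 1,"translation": [112,312,-50],"twist": -0.365}
    - {"grip": 1,"translation": [112,312,-50],"twist": -0.365}

```text
t: 6.6
eef_pos: [594.3, 284.2, 236.2]
ee_rot: [-2.36, -2.068, 0.011]
force: [-0.8, 0.1, -3.0]
finger_gap: 9.6
gripper_force: 59.0
```

Request:
carry_out:
  rows:
    - {"grip": 1,"translation": [0,0,0],"twist": 0}
    - {"grip": 1,"translation": [0,0,0],"twist": 0}

```text
t: 6.8
eef_pos: [598.8, 279.4, 241.2]
ee_rot: [2.37, 2.058, 0.001]
force: [0.8, -0.0, -2.5]
finger_gap: 9.4
gripper_force: 59.3
```

Run:
```python
from h import *
s=bot.observe();p=np.array(s["eef_pos"]);r=R.from_rotvec(s["ee_rot"]).as_matrix();print(np.round(p,1),np.round(r,3).tolist(),s["finger_gap"])
c=cams.camera("wrist");im=c["pixels"].copy()
for k,q in enumerate([(545,289.7,205),(510.5,294.4,205),(466.6,300.5,211)]):
    u=fproj(c,q);cv2.circle(im,tuple(int(i) for i in u),3,(0,255,0),1)
yaw=np.arctan2(r[1,1],r[0,1]);print("yaw",yaw)
for dx in(-7,7):
  for dy in(-39,39):
    q=p+[dx*np.cos(yaw)-dy*np.sin(yaw),dx*np.sin(yaw)+dy*np.cos(yaw),31]
    cv2.circle(im,tuple(int(i) for i in fproj(c,q)),2,(255,255,0),-1)
cv2.imwrite("pics/w2.png",im)
```

```text
[598.8 279.4 241.2] [[0.14, 0.99, 0.002], [0.99, -0.14, -0.002], [-0.001, 0.002, -1.0]] 9.395173233269292
yaw -0.14076684455945299
```

View pics/w2.png

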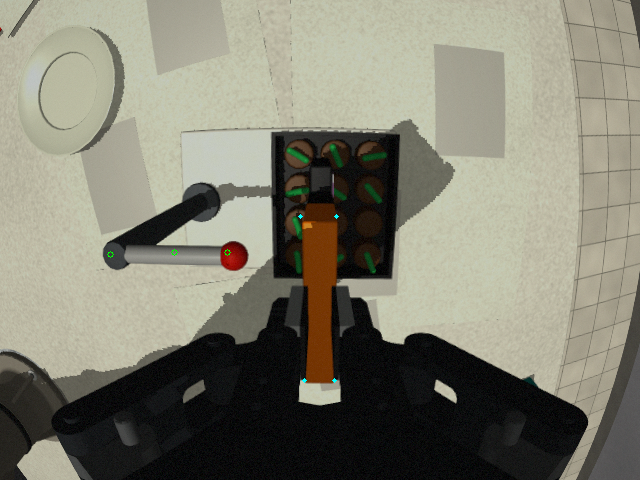

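The wrist view shows the ball at (234,256) and the post top at (117,255), both about 5 mm further out than predicted. The lamp's top bar is at rows 222–382. I'll compute the lateral offset of lamp to peg.

Run:
```python
from h import *
s=bot.observe();p=np.array(s["eef_pos"]);c=cams.camera("wrist")
B=fonz(c,234,256,205);P=fonz(c,117,255,211);L=(fonz(c,319,223,p[2]+31)+fonz(c,319,382,p[2]+31))/2
d=(B-P)[:2];print(np.linalg.norm(d));d/=np.linalg.norm(d);n=np.array([-d[1],d[0]])
print(p,B,P,L,"yaw",np.arctan2(d[1],d[0]),"along",(L-B)[:2]@d,(p-B)[:2]@d,"lat",(L-B)[:2]@n,(p-B)[:2]@n)
```

```text
77.86569730192446
[598.75277715 279.66677648 241.4414592 ] [548.16976617 287.05113705 205.        ] [471.36558193 299.86457137 211.        ] [598.46941299 277.84090998 272.4414592 ] yaw -0.16531002761241578 along 51.129548945464414 51.1085889097599 lat -0.8074512646462129 1.0401537736516193
```

Request:
carry_out:
  rows:
    - {"grip": 1,"translation": [0,2,-3],"twist": -0.01}
    - {"grip": 1,"translation": [-15,4.2,-3],"twist": -0.01}
    - {"grip": 1,"translation": [-30,6.5,-3],"twist": -0.01}
    - {"grip": 1,"translation": [-40,8,-3],"twist": -0.01}
    - {"grip": 1,"translation": [-50,9.5,-3],"twist": -0.01}
    - {"grip": 1,"translation": [-60,11,-3],"twist": -0.01}
    - {"grip": 1,"translation": [-60,11,-3],"twist": -0.01}

```text
t: 7.6
eef_pos: [535.6, 294.0, 237.9]
ee_rot: [-2.376, -2.054, 0.0]
force: [-0.2, 1.1, -2.2]
finger_gap: 9.8
gripper_force: 59.3
```

Run:
```python
from h import *
s=bot.observe();print(s["eef_pos"])
a=cams.camera("scene")["pixels"][170:320,370:470];b=cams.camera("side")["pixels"][200:350,200:350]
o=np.hstack([cv2.resize(a,None,fx=4,fy=4,interpolation=2)[:,:380],cv2.resize(b,None,fx=4,fy=4,interpolation=2)[:,:420]])
print(o.shape);cv2.imwrite("pics/i.png",o)
```

```text
[535.57864523 294.00801617 237.85763327]
(600, 800, 3)
```

View pics/i.png

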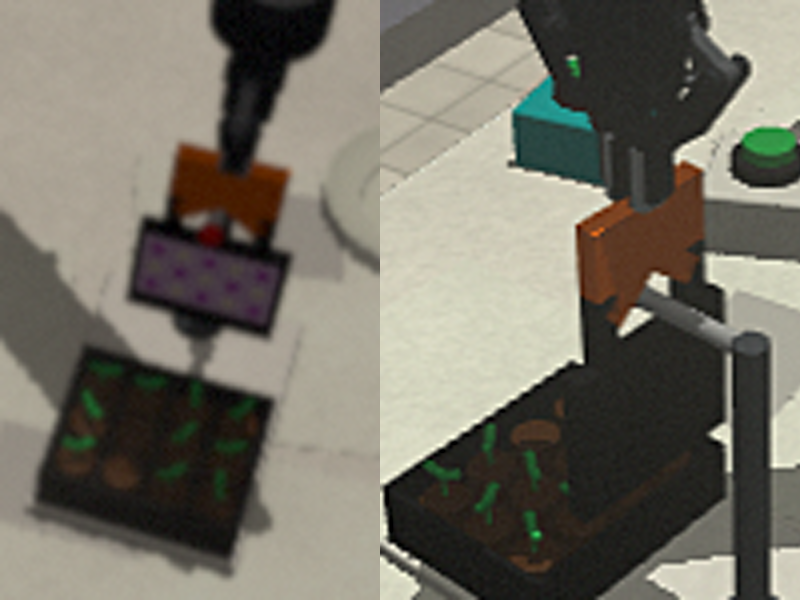

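Both views show the peg and ball passing through the eye with no contact force. I'll continue to mid-peg and lower.

Request:
carry_out:
  rows:
    - {"grip": 1,"translation": [-13,2,0],"twist": 0}
    - {"grip": 1,"translation": [-25,3.5,0],"twist": 0}
    - {"grip": 1,"translation": [-25,3.5,0],"twist": 0}
    - {"grip": 1,"translation": [-25,3.5,-5],"twist": 0}
    - {"grip": 1,"translation": [-25,3.5,-9],"twist": 0}
    - {"grip": 1,"translation": [-25,3.5,-11],"twist": 0}
    - {"grip": 1,"translation": [-25,3.5,-12],"twist": 0}
    - {"grip": 1,"translation": [-25,3.5,-12],"twist": 0}

```text
t: 8.5
eef_pos: [512.5, 296.3, 225.1]
ee_rot: [2.379, 2.052, -0.001]
force: [0.4, 0.1, -1.7]
finger_gap: 9.6
gripper_force: 59.3
```

Request:
carry_out:
  rows:
    - {"grip": 1,"translation": [0,0,-1],"twist": 0}
    - {"grip": 1,"translation": [0,0,-1],"twist": 0}
    - {"grip": 1,"translation": [0,0,-2],"twist": 0}
    - {"grip": 1,"translation": [0,0,-2],"twist": 0}

```text
t: 8.9
eef_pos: [512.8, 297.2, 224.6]
ee_rot: [2.378, 2.052, 0.004]
force: [-0.5, 0.4, 3.7]
finger_gap: 10.2
gripper_force: 60.8
```

Request:
carry_out:
  newtons: 20
  rows:
    - {"grip": 1,"translation": [0,0,-0.5],"twist": 0}
    - {"grip": 0.7,"translation": [0,0,0],"twist": 0}
    - {"grip": 0.45,"translation": [0,0,0],"twist": 0}
    - {"grip": 0.45,"translation": [0,0,0],"twist": 0}
    - {"grip": 0.45,"translation": [0,0,0],"twist": 0}

```text
t: 9.4
eef_pos: [512.0, 296.5, 222.9]
ee_rot: [-2.378, -2.052, 0.001]
force: [0.1, 0.0, 1.0]
finger_gap: 47.0
gripper_force: 0.0
```

Run:
```python
from h import *
s=bot.observe();print(s["eef_pos"],s["force"],s["finger_gap"])
a=cams.camera("scene")["pixels"][170:320,370:470];b=cams.camera("side")["pixels"][200:350,200:350];w=cams.camera("wrist")
cv2.imwrite("pics/w3.png",w["pixels"])
o=np.hstack([cv2.resize(a,None,fx=4,fy=4,interpolation=2)[:,:380],cv2.resize(b,None,fx=4,fy=4,interpolation=2)[:,:420]])
cv2.imwrite("pics/j.png",o)
```

```text
[512.03327006 296.5393501  222.876036  ] [0.10549582 0.03832154 0.99234395] 46.97921962805118
```

View pics/j.png

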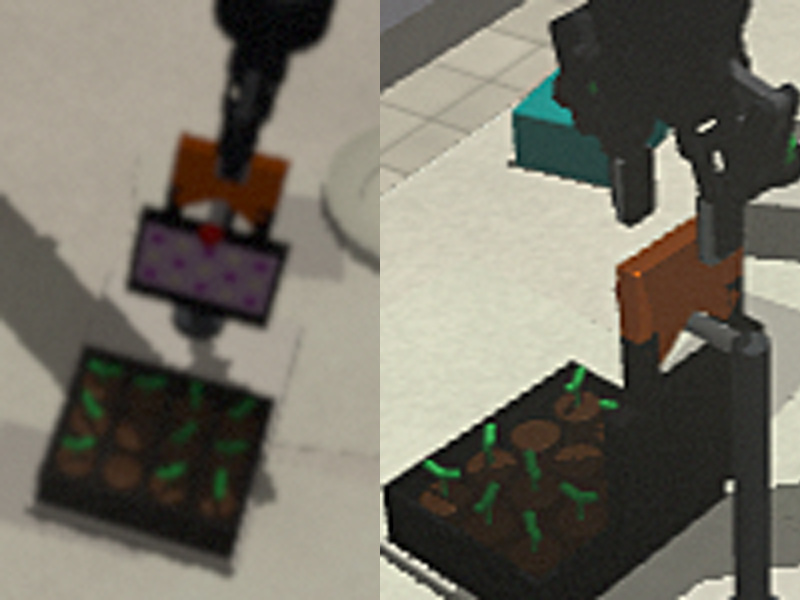

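The lamp hangs on the peg and the fingers are clear of it. I'll retreat upwards and check clearance to the large lamp near the button.

Request:
carry_out:
  rows:
    - {"grip": 0.45,"translation": [0,0,15],"twist": 0}
    - {"grip": 0.45,"translation": [0,0,40],"twist": 0}
    - {"grip": 0.45,"translation": [0,0,75],"twist": 0}
    - {"grip": 0.45,"translation": [10,-30,90],"twist": 0}
    - {"grip": 1,"translation": [30,-70,90],"twist": 0}
    - {"grip": 1,"translation": [50,-110,80],"twist": 0}
    - {"grip": 1,"translation": [70,-150,70],"twist": 0}
    - {"grip": 1,"translation": [90,-190,50],"twist": 0}
    - {"grip": 1,"translation": [110,-230,30],"twist": 0}
    - {"grip": 1,"translation": [130,-270,0],"twist": 0}
    - {"grip": 1,"translation": [147,-310,-30],"twist": 0}
    - {"grip": 1,"translation": [164,-340,-50],"twist": 0}

```text
t: 10.75
eef_pos: [676.1, -45.8, 171.7]
ee_rot: [-2.379, -2.051, 0.002]
force: [0.0, -0.4, 0.0]
finger_gap: -0.6
gripper_force: 0.0
```

Request:
carry_out:
  rows:
    - {"grip": 1,"translation": [0,0,0],"twist": 0}
    - {"grip": 1,"translation": [0,0,0],"twist": 0}

```text
t: 10.95
eef_pos: [675.7, -45.0, 171.5]
ee_rot: [-2.38, -2.047, 0.003]
force: [-1.4, 0.9, 0.2]
finger_gap: -0.1
gripper_force: 0.0
```

Run:
```python
from h import *
s=bot.observe();p=np.array(s["eef_pos"]);print(np.round(p,1),s["finger_gap"],s["force"])
a=cams.camera("scene");b=cams.camera("side")
print("biglamp base",onz(a,252,287,0),onz(b,354,233,0),onz(b,310,235,0))
c=cams.camera("wrist");im=c["pixels"].copy()
h=cv2.cvtColor(im,cv2.COLOR_BGR2HSV);m=cv2.inRange(h,(50,120,60),(75,255,255))
n,l,st,ce=cv2.connectedComponentsWithStats(m)
for i in range(1,n):
    if st[i,4]>150: print(st[i],np.round(ce[i]),np.round(fonz(c,*ce[i],74),1))
t=fproj(c,p);cv2.drawMarker(im,tuple(int(i) for i in t),(255,0,255))
cv2.imwrite("pics/w4.png",im)
a=a["pixels"][170:320,370:470]; b=b["pixels"][200:350,200:350]
cv2.imwrite("pics/k.png",np.hstack([cv2.resize(im,(400,300)),cv2.resize(a,(200,300)),cv2.resize(b,(200,300))[:, :200]]))
```

```text
[675.7 -45.  171.5] -0.050817191677230755 [-1.35437367  0.87208728  0.18672498]
biglamp base [ 703.73998911 -186.42915776    0.        ] [ 588.78911295 -267.51124042    0.        ] [ 701.82512928 -184.11718625    0.        ]
[ 507  228   37   44 1237] [525. 249.] [849.  -82.5  74. ]
[ 303  234   49   47 1794] [327. 257.] [679.4 -63.   74. ]
```

View pics/k.png

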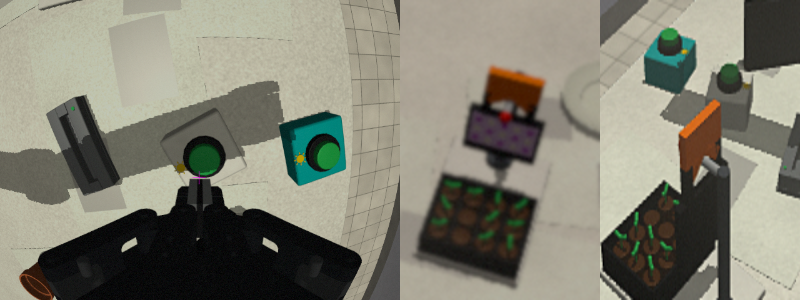

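The lamp still hangs level. The green button is at about (678.5,-62), with the white box below the fingers, the turquoise look-alike to the right, and the big lamp more than 100 mm away.

Request:
carry_out:
  rows:
    - {"grip": 1,"translation": [1,-8,-20],"twist": 0}
    - {"grip": 1,"translation": [2.5,-16,-50],"twist": 0}
    - {"grip": 1,"translation": [2.5,-16,-75],"twist": 0}
    - {"grip": 1,"translation": [2.5,-16,-87],"twist": 0}
    - {"grip": 1,"translation": [2.5,-16,-87],"twist": 0}
    - {"grip": 1,"translation": [2.5,-16,-94],"twist": 0}
    - {"grip": 1,"translation": [2.5,-16,-98],"twist": 0}
    - {"grip": 1,"translation": [2.5,-16,-102],"twist": 0}
    - {"grip": 1,"translation": [2.5,-16,-104],"twist": 0}
    - {"grip": 1,"translation": [2.5,-16,-104],"twist": 0}

```text
t: 12.1
eef_pos: [678.7, -59.4, 69.2]
ee_rot: [-2.379, -2.052, 0.0]
force: [-0.1, 0.2, -0.1]
finger_gap: -0.0
gripper_force: 0.0
```

Request:
carry_out:
  rows:
    - {"grip": 1,"translation": [0,-2,-2],"twist": 0}
    - {"grip": 1,"translation": [0,-2,-3],"twist": 0}
    - {"grip": 1,"translation": [0,-2,-3],"twist": 0}

```text
t: 12.4
eef_pos: [678.6, -61.6, 66.2]
ee_rot: [-2.379, -2.052, 0.0]
force: [0.1, 0.5, -0.4]
finger_gap: -0.5
gripper_force: 0.0
```

Request:
carry_out:
  rows:
    - {"grip": 1,"translation": [0,0,-2],"twist": 0}
    - {"grip": 1,"translation": [0,0,-3],"twist": 0}
    - {"grip": 1,"translation": [0,0,-3],"twist": 0}

```text
t: 12.7
eef_pos: [678.6, -61.3, 63.1]
ee_rot: [-2.378, -2.052, 0.001]
force: [0.1, 1.1, 0.9]
finger_gap: 0.1
gripper_force: 0.0
```

Run:
```python
from h import *
s=bot.observe();p=np.array(s["eef_pos"]);print(np.round(p,1),np.round(s["force"],2))
for n in("scene","side","wrist"):
    c=cams.camera(n);im=c["pixels"];h=cv2.cvtColor(im,cv2.COLOR_BGR2HSV);m=cv2.inRange(h,(50,120,40),(75,255,255))
    k,l,st,ce=cv2.connectedComponentsWithStats(m)
    f=fproj if n=="wrist" else proj
    print(n,"tip",np.round(f(c,p),1),"top74",np.round(f(c,[678.5,-61.5,74]),1),"top66",np.round(f(c,[678.5,-61.5,66]),1))
    for i in range(1,k):
        if st[i,4]>30 and np.linalg.norm(ce[i]-f(c,p))<60: print(st[i],np.round(ce[i],1))
```

```text
[678.6 -61.3  63.1] [0.09 1.09 0.9 ]
scene tip [292.5 275.2] top74 [292.2 273.1] top66 [292.4 274.6]
[286 271  12   9  84] [291.5 275. ]
[262 317  15  14 166] [269.3 323. ]
side tip [295.9 237.3] top74 [296. 234.] top66 [296.  236.4]
[246 214  13   6  61] [251.7 216.7]
wrist tip [318.6 279.4] top74 [318.5 288.5] top66 [318.6 282. ]
[ 281  246   81   62 3139] [321.4 273.6]
```

Run:
```python
from h import *
from scipy.optimize import least_squares
F=[];
s=bot.observe();p=np.array(s["eef_pos"])
c=cams.camera("wrist");im=c["pixels"];h=cv2.cvtColor(im,cv2.COLOR_BGR2HSV);m=cv2.inRange(h,(50,120,40),(75,255,255))
k,l,st,ce=cv2.connectedComponentsWithStats(m)
i=min((i for i in range(1,k) if st[i,4]>800),key=lambda i:np.linalg.norm(ce[i]-[320,280]))
g=(l==i)
# per-row left/right extents and per-column top
rows=[(v,np.where(g[v])[0].min(),np.where(g[v])[0].max()) for v in range(st[i,1],st[i,1]+st[i,3],5)]
print(rows)
pts=np.array([[np.where(g[v])[0].min()-.5,v] for v in range(st[i,1]+3,st[i,1]+45)]+[[np.where(g[v])[0].max()+.5,v] for v in range(st[i,1]+3,st[i,1]+45)])
for rad in(20,19):
  def res(x): return [np.linalg.norm(fonz(c,u,v,x[2])[:2]-x[:2])-rad for u,v in pts]
  r=least_squares(res,[678,-61,68],loss="soft_l1",f_scale=.5);print(rad,np.round(r.x,1),np.std(r.fun))
print(c["xyz"],p,[(round(bot.observe()["force"][2],2)) for _ in range(3)])
```

```text
[(246, np.int64(316), np.int64(320)), (251, np.int64(300), np.int64(340)), (256, np.int64(294), np.int64(348)), (261, np.int64(289), np.int64(351)), (266, np.int64(286), np.int64(355)), (271, np.int64(284), np.int64(357)), (276, np.int64(283), np.int64(359)), (281, np.int64(281), np.int64(360)), (286, np.int64(281), np.int64(361)), (291, np.int64(281), np.int64(361)), (296, np.int64(281), np.int64(360)), (301, np.int64(283), np.int64(359)), (306, np.int64(355), np.int64(356))]
20 [679.3 -63.8  64.9] 0.3173162225486411
19 [679.8 -60.2  73.5] 0.30142601417932335
[689.20290493   7.49271319 235.77601708] [678.76704966 -61.31109591  63.37393247] [np.float64(0.14), np.float64(0.14), np.float64(0.14)]
```

Run:
```python
from h import *
c=cams.camera("wrist");im=c["pixels"];cv2.imwrite("pics/w5.png",im)
h=cv2.cvtColor(im,cv2.COLOR_BGR2HSV);m=cv2.inRange(h,(50,120,40),(75,255,255))
for v in range(240,330,4): print(v,"".join("G" if m[v,u] else ("#" if im[v,u].max()<45 else ".") for u in range(268,376,2)))
s=bot.observe();print(np.round(s["force"],2),np.round(s["wrist_torque"],3),np.round(s["tau"],2))
```

```text
240 ........######################################........
244 ......#########################################.......
248 .....################GGGGGGGGGGGGG###############.....
252 ....############GGGGGGGGGGGGGGGGGGGGG#############....
256 ...##########GGGGGGGGGGGGGGGGGGGGGGGGGGGG##########...
260 ..#########GGGGGGGGGGGGGGGGGGGGGGGGGGGGGGG##########..
264 .#########GGGGGGGGGGGGGGGGGGGGGGGGGGGGGGGGGG########..
268 #########GGGGGGGGGGGGGGGGGGGGGGGGGGGGGGGGGGG#########.
272 ########GGGGGGGGGGGGGGGGGGGGGGGGGGGGGGGGGGGGG#########
276 ########GGGGGGGGGGGGGGGGGGGGGGGGGGGGGGGGGGGGGG########
280 #######GGGGGGGGGGGGGGGGGGGGGGGGGGGGGGGGGGGGGGGG######.
284 #######GGGGGGGGGGGGGGGGGGGGGGGGGGGGGGGGGGGGGGGG######.
288 #######GGGGGGGGGGG......####...#..GGGGGGGGGGGGG######.
292 .######GGGGGGGGGGG......####.......GGGGGGGGGGGG#####..
296 ..#####GGGGGGGGGG.......####.......GGGGGGGGGGGG#####..
300 ..######GG########......####.......#######GGGG#####...
304 ....#############.......####.......#########G#####....
308 .....############......######......#############......
312 .......##########......######......############.......
316 ........#########......######.......#########.........
320 .......##########......######....#..#########.........
324 .......#########.......######...#...##########........
328 ......##############....#####....#############........
[ 1.24 -0.54  0.17] [ 0.079  0.03  -0.044] [ 0.000e+00 -5.202e+01 -6.830e+00 -2.113e+01  1.000e-02  0.000e+00
 -0.000e+00]
```

Request:
carry_out:
  rows:
    - {"grip": 1,"translation": [0,0,-2],"twist": 0}
    - {"grip": 1,"translation": [0,0,-3],"twist": 0}
    - {"grip": 1,"translation": [0,0,-3],"twist": 0}
    - {"grip": 1,"translation": [0,0,-3],"twist": 0}

```text
t: 13.35
eef_pos: [678.7, -61.4, 60.2]
ee_rot: [-2.378, -2.052, 0.0]
force: [0.6, -0.2, 0.7]
finger_gap: 0.1
gripper_force: 0.0
```

```bash
cat >> h.py <<'E'
from scipy.optimize import least_squares
def green(c,rad=19):
    im=c["pixels"];h=cv2.cvtColor(im,cv2.COLOR_BGR2HSV);m=cv2.inRange(h,(50,120,40),(75,255,255))
    k,l,st,ce=cv2.connectedComponentsWithStats(m)
    i=min((i for i in range(1,k) if st[i,4]>500),key=lambda i:np.linalg.norm(ce[i]-[320,280]));g=l==i
    n=min(45,st[i,3]-3)
    pts=[[np.where(g[v])[0].min()-.5,v] for v in range(st[i,1]+3,st[i,1]+n)]+[[np.where(g[v])[0].max()+.5,v] for v in range(st[i,1]+3,st[i,1]+n)]
    r=least_squares(lambda x:[np.linalg.norm(fonz(c,u,v,x[2])[:2]-x[:2])-rad for u,v in pts],[678,-61,68],loss="soft_l1",f_scale=.5)
    u=int(round((pts[0][0]+pts[n-3][0])/2)); 
    col=[v for v in range(240,330) if not m[v,310] and v>265][:1]
    return np.round(r.x,1),np.round(np.std(r.fun),2),st[i],col
E
python3 - <<'E'
from h import *
c=cams.camera("wrist");s=bot.observe();p=np.array(s["eef_pos"]);print(np.round(p,1),green(c))
# old picture w4 with pose offset
o=np.array(c["xyz"])-p
c4=dict(c);c4["pixels"]=cv2.imread("pics/w4.png");c4["xyz"]=np.array([675.7,-45,171.5])+o;print("w4",green(c4),green(c4,20))
c5=dict(c);c5["pixels"]=cv2.imread("pics/w5.png");c5["xyz"]=np.array([678.7,-61.3,63.3])+o;print("w5",green(c5),green(c5,20))
for dz in(0,5,10,15,20):print(dz,[np.round(fproj(c,p+[0,dy,dz])[1],1) for dy in(0,5,11)])
E
```

```text
[678.7 -61.3  60.3] (array([679.8, -60.3,  72.9]), np.float64(0.33), array([ 280,  248,   83,   63, 3095], dtype=int32), [286])
w4 (array([678.7, -63.1,  80.8]), np.float64(0.4), array([ 302,  230,   51,   51, 1989], dtype=int32), [275]) (array([678.3, -67.7,  66.9]), np.float64(0.42), array([ 302,  230,   51,   51, 1989], dtype=int32), [275])
w5 (array([679.6, -60.3,  73. ]), np.float64(0.33), array([ 281,  246,   81,   62, 3144], dtype=int32), [286]) (array([679.1, -63.9,  64.4]), np.float64(0.34), array([ 281,  246,   81,   62, 3144], dtype=int32), [286])
0 [np.float64(279.6), np.float64(270.3), np.float64(259.0)]
5 [np.float64(283.4), np.float64(274.0), np.float64(262.4)]
10 [np.float64(287.5), np.float64(277.8), np.float64(265.9)]
15 [np.float64(291.7), np.float64(281.8), np.float64(269.7)]
20 [np.float64(296.2), np.float64(286.1), np.float64(273.7)]
```

Request:
carry_out:
  rows:
    - {"grip": 1,"translation": [0,0,-1.5],"twist": 0}
    - {"grip": 1,"translation": [0,0,-3],"twist": 0}
    - {"grip": 1,"translation": [0,0,-3],"twist": 0}
    - {"grip": 1,"translation": [0,0,-3],"twist": 0}

```text
t: 13.8
eef_pos: [678.7, -61.3, 57.2]
ee_rot: [-2.378, -2.052, 0.0]
force: [0.0, -0.8, 0.3]
finger_gap: -0.4
gripper_force: 0.0
```

Run:
```python
from h import *
c=cams.camera("wrist");s=bot.observe();p=np.array(s["eef_pos"]);print(np.round(p,1),np.round(s["force"],2),green(c))
for n,f in(("scene",proj),("side",proj)):
    c=cams.camera(n);im=c["pixels"];u,v=np.round(f(c,[678.5,-61.5,74])).astype(int);h=cv2.cvtColor(im,cv2.COLOR_BGR2HSV);m=cv2.inRange(h,(45,90,25),(80,255,255))
    print(n,u,v)
    for y in range(v-14,v+14): print(y,"".join("G" if m[y,x] else "%x"%(im[y,x].max()//16) for x in range(u-22,u+23)))
```

```text
[678.7 -61.3  57.3] [0.81 0.18 0.39] (array([679.8, -60.2,  73.2]), np.float64(0.32), array([ 280,  250,   84,   64, 3023], dtype=int32), [286])
scene 292 273
259 aaaaaaaaaaa8633222222222223455666666666679aaa
260 aaaaaaaaaaa9743222222222223455656566666679aaa
261 aaaaaaaaaaa9743322222222223455556656665679aaa
262 aaaaaaaaaa98533222222222234555555666666689aaa
263 aaaaaaaa987543322222222223455565666666668aaaa
264 aaaaaaaa8643332222222222234555555555666689aaa
265 aaaaaaa9643233222222222223455555555555679aaaa
266 aaaaaaa8532333222222222223455555555555679aaaa
267 aaaaaaa8533332222222222233455555555555579aaaa
268 aaaaaaa9764432222222222233345555555555679aaaa
269 aaaaaa99987753322222222233344555555555679aaaa
270 aaaaaa99aa9964332222222233333455555555679aaaa
271 aaaaaa99aaa86543GGG3222233GG3345555555679aaaa
272 aaaaaa99aa976533GGGGGG2333GG3234555555679aaaa
273 aaaaaa99aa975432GGGGGGGGGGGGG22455555568aaaaa
274 aaaaaaa9aa97532GGGGGGGGGGGGGG223455555679aaaa
275 aaabaaa9aa97532GGGGGGGGGGGGGG22345555568aaaaa
276 aaaaaaa9aa975322GGGGGGGGGGGGG22345555569aaaaa
277 aaabaaa99a975312GGGGGGGGGGGG222345555
[... 1171 characters left out ...]

234 cdcddcccccc656665GGGGGGGGGGGG5776632222222212
235 cccccccccaa66676GGGGGGGGGGGGGG7ccb753224767ac
236 ccdccddddc5666413GGGGGGGGGGGGG24bdddddddddddd
237 ddccccccc856662234GGGGGGGGGGG32248dddddc9adcc
238 cccccccdc66664223GG4GGGGGGG443223665557b8ddcc
239 cddccccdc76665233GG44GG44G4G4422356666657dccc
240 dddddccca6666422234G4GG4GGGGG232366666657dccc
241 dddcccdc6666642222234GGGG4332322366666647dccc
242 ddddddda566666222222223223222222467766547dddc
243 8d8eeed6666666322223222232222222566666547ddcc
244 66666665666667632222222222222225666665547edcc
245 76766666666666765222222222222447666666447dddc
246 77777666666666667653222223446766666666447dddd
247 77776666566666666667777777676666666665447eddd
```

The tip actually sits well above the reported TCP: in the side view it ends at row 232, just above the un-pressed green top. It is centred on the button, so I'll keep going down with force checks.

Request:
carry_out:
  rows:
    - {"grip": 1,"translation": [0,0,-2],"twist": 0}
    - {"grip": 1,"translation": [0,0,-4],"twist": 0}
    - {"grip": 1,"translation": [0,0,-4],"twist": 0}

```text
t: 14.25
eef_pos: [678.4, -61.4, 52.8]
ee_rot: [-2.378, -2.052, 0.001]
force: [-0.4, -0.2, -0.0]
finger_gap: 0.2
gripper_force: 0.0
```

Request:
carry_out:
  rows:
    - {"grip": 1,"translation": [0,0,-1],"twist": 0}
    - {"grip": 1,"translation": [0,0,-2],"twist": 0}
    - {"grip": 1,"translation": [0,0,-2],"twist": 0}

```text
t: 14.55
eef_pos: [678.6, -61.4, 51.2]
ee_rot: [-2.378, -2.052, 0.0]
force: [-0.3, 0.4, 0.0]
finger_gap: -0.0
gripper_force: 0.0
```

Request:
carry_out:
  rows:
    - {"grip": 1,"translation": [0,0,-1.5],"twist": 0}
    - {"grip": 1,"translation": [0,0,-3],"twist": 0}
    - {"grip": 1,"translation": [0,0,-3],"twist": 0}

```text
t: 14.85
eef_pos: [678.5, -61.4, 48.0]
ee_rot: [-2.378, -2.052, 0.001]
force: [-0.1, -0.1, 0.6]
finger_gap: 0.3
gripper_force: 0.0
```

Run:
```python
from h import *
c=cams.camera("wrist");s=bot.observe();p=np.array(s["eef_pos"]);print(np.round(p,1),np.round(s["force"],2),np.round(s["tau"],1),green(c))
c=cams.camera("side");im=c["pixels"];u,v=296,234;h=cv2.cvtColor(im,cv2.COLOR_BGR2HSV);m=cv2.inRange(h,(45,90,25),(80,255,255))
for y in range(v-8,v+10): print(y,"".join("G" if m[y,x] else "%x"%(im[y,x].max()//16) for x in range(u-18,u+19)))
```

```text
[678.6 -61.4  48.2] [ 0.1   0.53 -0.46] [ -0.  -52.2  -6.9 -20.8   0.    0.   -0. ] (array([679.8, -60.5,  71.1]), np.float64(0.28), array([ 278,  255,   89,   68, 2815], dtype=int32), [286])
226 ccccccccccccdc14344322239ddcdc1222222
227 cccccccccccddc14344322239dccdc1222222
228 cccccdccccccdc14244322239ddddd1222222
229 ccccccccccccdc14344322239eeed81222232
230 ccccccccccccdc14244322239d65532222322
231 ccccccccddccdc6334433226a655542222222
232 dcccccccddbdded3244322346766542222222
233 dccccdca889ab8G43443224GG676662222222
234 dccccdc656665GGG34444GGGG577663222222
235 cccccaa66676GGGGG445GGGGGG7ccb7522246
236 cccddc5666423GGGGGGGGGGGGG14bdddddddd
237 ccccc86666223G4GGGGGGGGGG32248dddddc9
238 cccdc66664223G4GGGGGGGG443323665557b8
239 cccdc76665223GGGGG444GGGG422356666657
240 dddca5666422224GGG4GGGGG4222356666657
241 cddc6666642222334GGGGG332222356666647
242 ddda566676223322222222332222467676547
243 eec6666666322222322232222223476666547
```

Request:
carry_out:
  rows:
    - {"grip": 1,"translation": [0,0,-1.5],"twist": 0}
    - {"grip": 1,"translation": [0,0,-3],"twist": 0}
    - {"grip": 1,"translation": [0,0,-3],"twist": 0}

```text
t: 15.25
eef_pos: [678.5, -61.4, 45.0]
ee_rot: [-2.378, -2.052, 0.001]
force: [0.2, 0.5, 0.5]
finger_gap: -0.1
gripper_force: 0.0
```

Request:
carry_out:
  rows:
    - {"grip": 1,"translation": [0,0,-1.5],"twist": 0}
    - {"grip": 1,"translation": [0,0,-2],"twist": 0}
    - {"grip": 1,"translation": [0,0,-2],"twist": 0}

```text
t: 15.55
eef_pos: [678.9, -61.3, 43.6]
ee_rot: [2.378, 2.052, 0.0]
force: [-0.3, 0.2, 1.1]
finger_gap: -0.0
gripper_force: 0.7
```

Request:
carry_out:
  rows:
    - {"grip": 1,"translation": [0,0,-1.5],"twist": 0}
    - {"grip": 1,"translation": [0,0,-3],"twist": 0}
    - {"grip": 1,"translation": [0,0,-4],"twist": 0}
    - {"grip": 1,"translation": [0,0,-4],"twist": 0}

```text
t: 15.95
eef_pos: [678.9, -61.3, 39.5]
ee_rot: [2.378, 2.052, 0.0]
force: [-0.8, 0.2, 2.3]
finger_gap: -0.1
gripper_force: 1.5
```

Request:
carry_out:
  rows:
    - {"grip": 1,"translation": [0,0,-1.5],"twist": 0}
    - {"grip": 1,"translation": [0,0,-3],"twist": 0}
    - {"grip": 1,"translation": [0,0,-3],"twist": 0}

```text
t: 16.25
eef_pos: [678.9, -61.3, 36.5]
ee_rot: [2.378, 2.052, 0.0]
force: [-1.6, -1.0, 4.7]
finger_gap: 0.0
gripper_force: 2.1
```

Nearly bottomed. I'll push until the force rises clearly, then hold.

Request:
carry_out:
  rows:
    - {"grip": 1,"translation": [0,0,-1],"twist": 0}
    - {"grip": 1,"translation": [0,0,-2],"twist": 0}
    - {"grip": 1,"translation": [0,0,-2],"twist": 0}
    - {"grip": 1,"translation": [0,0,-2],"twist": 0}

```text
t: 16.65
eef_pos: [679.0, -61.3, 36.2]
ee_rot: [2.378, 2.052, 0.001]
force: [-3.7, 1.0, 9.8]
finger_gap: 0.1
gripper_force: 5.0
```

It has bottomed out: z stopped at 36.2 while the force rose to 10 N. I'll hold briefly, then lift away.

Request:
carry_out:
  rows:
    - {"grip": 1,"translation": [0,0,-0.5],"twist": 0}
    - {"grip": 1,"translation": [0,0,-0.5],"twist": 0}
    - {"grip": 1,"translation": [0,0,-0.5],"twist": 0}
    - {"grip": 1,"translation": [0,0,-0.5],"twist": 0}
    - {"grip": 1,"translation": [0,0,-0.5],"twist": 0}
    - {"grip": 1,"translation": [0,0,5],"twist": 0}
    - {"grip": 1,"translation": [0,0,12],"twist": 0}
    - {"grip": 1,"translation": [0,0,30],"twist": 0}
    - {"grip": 1,"translation": [0,0,70],"twist": 0}
    - {"grip": 1,"translation": [0,0,110],"twist": 0}
    - {"grip": 1,"translation": [0,0,140],"twist": 0}
    - {"grip": 1,"translation": [0,0,140],"twist": 0}

```text
t: 17.85
eef_pos: [682.0, -60.9, 180.0]
ee_rot: [2.374, 2.048, 0.012]
force: [0.2, 0.4, 0.6]
finger_gap: 0.2
gripper_force: 0.0
```

Run:
```python
from h import *
s=bot.observe();print(np.round(s["eef_pos"],1),np.round(s["force"],1),s["t"])
for n in("scene","side"):
    c=cams.camera(n)
    for q in("lamp_grip","start_button_top","pump_button_top","pot","bottle","plate"):
        print(n,q,[(np.round(d["box"]).astype(int).tolist(),round(d["confidence"],2)) for d in spot_in(q,c) if d["confidence"]>.4])
```

```text
[682.  -60.9 180. ] [0.2 0.4 0.6] 17.85
scene lamp_grip [([223, 211, 253, 285], 0.78), ([404, 205, 440, 251], 0.67)]
scene start_button_top [([262, 318, 277, 329], 0.46), ([286, 269, 297, 281], 0.44)]
scene pump_button_top []
scene pot [([242, 156, 263, 192], 0.64)]
scene bottle [([173, 194, 201, 245], 0.93), ([296, 225, 341, 250], 0.52)]
scene plate [([453, 202, 503, 237], 0.86)]
side lamp_grip [([305, 165, 355, 238], 0.79), ([256, 252, 296, 340], 0.56)]
side start_button_top [([292, 230, 306, 243], 0.68), ([245, 217, 259, 223], 0.56)]
side pump_button_top [([384, 212, 396, 222], 0.63)]
side pot [([446, 224, 479, 260], 0.97)]
side bottle [([377, 159, 397, 216], 0.83)]
side plate [([276, 415, 369, 480], 0.63)]
```

The lamp hangs on the peg, the button is released, and the bystanders haven't moved.

```bash
python3 -c "
from rig import bot
print(bot.hand_in())"
```

```text
the job is handed in; nothing more can be done
None
```

I handed the job in at about 18 s: the lamp hangs on the peg with its glowing face towards the tray, and the green button was pressed fully down, held for over half a second and released; the red button, pot, bottle and plate were not touched, and the hand-in returned no verdict.

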